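Clip the work lamp onto the bench hanger

ROBOT

A 6-joint arm with a two-finger parallel gripper is mounted at the origin on the work surface. World frame = base frame: x ahead of the robot, y to its left, z up, the work surface at z = 0. Lengths are in m, angles in rad, forces in N, time in s.
With the tool pointing down it reaches from about 0.35 to 0.775 m from the base axis. Payload 7.3 kg.
Tool frame: the origin (TCP) lies on the front face of the gripper's body, between the roots of the fingers; the fingertips stand 66 mm ahead of it and the grasp point (between the pads) lies 47 mm ahead of it; z points along the fingers, y is the direction in which the jaws open and shut (so a half turn about z gives the same grasp; the last joint's range is limited). The gripper opens to 92 mm and grips with 3 to 60 N. Pads are 19 mm wide; open, the fingers measure 130 mm over their backs; the gripper's body (75 mm by 190 mm) begins 47 mm behind the grasp point.
Start: joints at [-1.263, 0.342, 1.524, -0, 1.275, -0.146], TCP at [0.23, -0.472, 0.292] pointing down, gripper open.
Joint ranges: [-2.53, 2.53], [-0.77, 2.02], [0.04, 2.7], [-1, 4.14], [0.28, 2.66], [-3.11, 3.11]. Speed limits (rad/s): [2.57, 2.57, 3.14, 3.14, 3.14, 3.14].

INTERFACE

Orientations are given as [roll, pitch, yaw] about the fixed x, y, z axes, in that order (R = Rz(yaw) Ry(pitch) Rx(roll)).
In Python, from cell import observe, read_camera, hand_in, search_frame, tip_of gives the robot as it stands. The module is installed in compiled form; this text tells all that it offers.
- The arm moves only by the tool apply_moves, never from a script. Its argument "motion" is a list of rows, each an object with "offset": the shift along the tool's x, y, z in mm, a list of three; "rotation": the turn, a rotation vector about the tool's x, y, z in rad, a list of three. In form: [{"offset": [x, y, z], "rotation": [rx, ry, rz]}, ...]. A call has 1 to 12 rows; each row shifts and turns the pose as measured when the row begins, along the tool's axes as they then stand; what a row does not reach is not made up. A row lasts 1/12 s, in which the tool goes at most 41.7 mm and 7.16 degrees, less where a joint would pass 70% of its speed; a pose out of reach is approached as far as the arm can. A call with a gripper value outside its range is refused whole. "grip" is the closure, from 0 (fully open) to 1 (shut), set as the call begins (left out, the last holds). The fingers move at their own pace and stop on an object; "grip_force" is the grip in N (left out, the last holds). Time passes only in rows, so rows that do not move let the fingers close. It gives the time, the measured TCP pose, the force and the opening at its end, in the units of the state.
- observe(): the state, without advancing time (a new reading comes with each control period).
- read_camera(name): name is "side" or "top"; returns a dict with "img" (384x512x3 uint8, red, green, blue), "camera_matrix" (3x3 intrinsics, pixels), "R" (3x3) and "t" (3): a world point X has camera coordinates R X + t. Camera axes: x right, y down, z forward; pixel columns grow to the right and rows downward; lengths in m; the calibration is good to about 2 mm. A picture is of the moment at which its call begins. There is no depth.
- hand_in(): hands the job in, once; it reports no verdict.
Trained networks look in a picture, given as the dict that the camera call returned (one of the last four; its "shot" number tells which), for a name from the list of things; names that differ only in an ending like _2 or _b are one class to them, and where a whole thing is asked for, a point or a joint stands for the part that bears it (a point fixed in the world has none). Each returns a list of dicts, best first, with "score" (0 to 1); they miss things now and then, are a little off and sometimes report something else, mostly with a low value. They report only what shows in the picture. A call takes as long as a camera call. They do not tell look-alikes from the thing itself.
- search_frame(query, picture): "location" ([x, y, z] in m, in world coordinates, good to about 4 mm: the middle of the surface that is visible of it).
- tip_of(query, picture): "location" ([x, y, z] in m, in world coordinates, good to about 4 mm: a listed point, or the origin of a listed thing).
The state is a dict: "time": time; "qpos": joint angles; "qvel": joint speeds; "joint_efforts": joint torques, N m; "tool_pos": TCP position; "tool_rot": TCP orientation; "contact_force": force on the tool from outside, world axes, zero at the start; "torque": the same for the moment, N m; "opening": finger opening in m.
Only numpy, scipy, OpenCV 4.12 (cv2) and the standard library are available. Lean on these libraries where they do the work, as an engineer would, in place of code of your own. Each camera call takes 0.05 s, during which the arm holds its last target.

TASK

Hang the cordless work lamp from the steel eye ring under the arm of the blue bench hanger: push the lamp's snap hook onto the ring until the sprung gate lets the ring in and flicks shut behind it, lower it until the ring carries the lamp, and let go, so that it hangs still and upright. The arm may be clamped at any height, so feel for the ring; push gently, do not force or drop the lamp, and leave the tin, the jar and the wrench where they are.

Things in the scene. Friction and masses are not known exactly. Their poses are not given: they have to be found in the camera images.
- lamp: cordless work lamp standing upright, 202 mm tall, 0.28 to 0.52 kg. Origin: centre of its underside, z up. Rubber foot 64 (x) x 56 (y) mm to z = 14 mm; grey body 36 (x) x 34 (y) mm, flat sides, to z = 80 mm, light panel on its +y side; rubber cap 30 x 30 mm to z = 90 mm; 10 mm neck to z = 120 mm; above it a steel snap hook lying in the x-z plane, mouth on the +x side
- lamp_grip (a point): point on the lamp's axis 46 mm above its underside, axes as the lamp's: good place for a firm grip across the flat 36 mm (along x), by a hand leaning over from the +y side at about 45 degrees, so that it stays clear of the lamp's cap, the hook and the ring
- hook_mouth (a point): point of the lamp at x = +22, z = 151 mm, mid-mouth of the hook, axes as the lamp's. Hook: 9 mm round bar; back rises at x = -22; crown of inner radius 17.5 mm about x = 0, z = 175; nose comes down at x = +22 and ends at z = 163; hook's foot under the mouth at z = 129 mm. A 10 mm bar should meet the gate 145 to 157 mm above the lamp's underside, the lamp moving along its own +x
- gate (a joint): brass sprung gate in the hook's mouth, 6 mm round, 44 mm long, pivoted on the lamp at x = +14.5, z = 124 mm, upright when shut. 0 = shut; grows to 0.70 rad (hard stop) as its upper end is pushed in (-x). About 2 N starts it, 6 N at mid-mouth pushes it fully in, then the force climbs steeply. At the stop the bar is past the nose; lower the hook and the bar slides up past the gate's end, which flicks shut
- hook_seat (a point): point on the lamp, 187.5 mm above the centre of its underside (x = 0, y = 0), axes as the lamp's: where the centre of the ring's 10 mm bar lies when it carries the hook's crown. The top of the hook, outside, is 201.5 mm above the underside
- stand: blue bench hanger, fixed. Origin: on the bench straight below its eye ring; z up, x square to the ring's plane. The ring is fixed, upright, of 10 mm round bar, 56 mm inside and 76 mm outside; the centre of its lowest bar (along y) is 235 to 285 mm above the bench: its arm is clamped at another height each time, found by eye or by feel. The hook goes on along +x, lamp axes turned to match
- column (a point): foot of the hanger's 40 mm square, 430 mm high blue column, 190 mm to the -y side of the ring, on a 170 (x) x 110 (y) x 10 mm plate; axes as the hanger's. From the column a dark steel arm, 30 mm square, reaches along +y to 18 mm past the ring; its underside is 85 mm above the centre of the ring's lowest bar. The clamp holds against any gentle push
- tin: red and steel tin, 68 mm across, 115 mm tall, standing; origin at the centre of its underside
- jar: jar of brass fittings with a dark cap, 66 mm across, 85 mm tall, standing; origin at the centre of its underside
- wrench: steel wrench 190 mm long lying flat on the bench; origin under its middle, x along it
Mind the look-alikes: they are no part of the job. Of the things that look like the lamp, take the one that is farthest to the robot's left at the start.

How it is judged:
By the outcome, as a careful person would: the job done as asked, in the order asked, and still so for the second after the job is handed in, with the robot touching nothing.
It also fails if it takes over 67 s, if anything falls off the work surface, if the arm or the gripper's body presses on something with over 40 N, if the wrist force passes 120 N, or if a joint passes its speed limit or range.

## Working session

There is one attempt and no reset: what is moved stays moved. The work goes in short steps, Python scripts to look and compute and a tool call to move; the robot and the scene stay as the last step left them, time stands still between calls to the robot, and variables do not carry over. Pictures are saved under pics/ and viewed, and the job is handed in when it is done.

Besides the shell and the picture viewer there is one more tool, called after "Request:" as name([rows], argument=value, ...), one row to a line, values as JSON. apply_moves: Moves the arm, as the interface text tells. Its arguments: {"type":"object","properties":{"motion":{"type":"array"},"grip":{"type":"number"},"grip_force":{"type":"number"}},"required":["motion"]}

```bash
mkdir -p pics
cat > h.py <<'E'
import numpy as np, cv2
from cell import observe, read_camera, hand_in, search_frame, tip_of
def proj(p,X):
    c=p["camera_matrix"]@(p["R"]@np.asarray(X,float)+p["t"]); return c[:2]/c[2]
def ray(p,uv):
    d=np.linalg.inv(p["camera_matrix"])@np.array([uv[0],uv[1],1.]); R=np.asarray(p["R"])
    d=R.T@d; return -R.T@np.asarray(p["t"]), d/np.linalg.norm(d)
def tri(p1,a,p2,b):
    o1,d1=ray(p1,a);o2,d2=ray(p2,b)
    s=np.linalg.lstsq(np.c_[d1,-d2],o2-o1,rcond=None)[0]
    A=o1+s[0]*d1;B=o2+s[1]*d2
    return (A+B)/2,np.linalg.norm(A-B)
def save(p,n): cv2.imwrite("pics/"+n,cv2.cvtColor(p["img"],cv2.COLOR_RGB2BGR))
E
python3 - <<'E'
from h import *
print(observe())
import pickle
P={}
for n in("side","top"):
    p=read_camera(n);save(p,n+"0.png");P[n]=p
    print(n,"cam",-np.asarray(p["R"]).T@p["t"])
    for q in["lamp","lamp_grip","hook_mouth","hook_seat","stand","column","tin","jar","wrench"]:
        for r in tip_of(q,p):print(q,np.round(r["location"],3),round(r["score"],2),np.round(proj(p,r["location"])))
pickle.dump(P,open("p0.pkl","wb"))
E
```

```text
{'time': 0.0, 'qpos': array([-1.26300327e+00,  3.42727312e-01,  1.52501484e+00, -6.63206348e-06,
        1.27540329e+00, -1.45995997e-01]), 'qvel': array([ 5.29681839e-04, -7.05326883e-04,  9.75356486e-05, -1.75174698e-03,
       -1.49329924e-04, -5.84525132e-04]), 'joint_efforts': array([ 1.03851903e-04, -4.31238484e+01, -2.44222856e+01,  7.16771325e-02,
        5.57654025e-02, -1.25732709e-04]), 'tool_pos': array([ 0.23007272, -0.47155981,  0.29154327]), 'tool_rot': array([-3.14005545e+00, -2.19623018e-04,  4.53790816e-01]), 'contact_force': array([ 0.29381953, -0.14589816,  0.28612731]), 'torque': array([ 0.01040317, -0.0126221 , -0.0217658 ]), 'opening': 0.09170041100814108}
side cam [ 0.92334102 -0.96680864  0.88887045]
lamp [ 0.653 -0.108  0.002] 0.94 [278. 256.]
lamp [0.835 0.005 0.001] 0.93 [354. 245.]
lamp [0.632 0.132 0.002] 0.69 [296. 203.]
lamp [ 0.328 -0.196 -0.002] 0.45 [155. 250.]
lamp_grip [ 0.653 -0.105  0.046] 0.79 [278. 243.]
lamp_grip [0.635 0.134 0.048] 0.76 [298. 191.]
lamp_grip [0.838 0.004 0.044] 0.76 [357. 234.]
lamp_grip [0.387 0.044 0.05 ] 0.75 [210. 190.]

[... 788 characters left out ...]
 [0.837 0.011 0.003] 0.55 [237. 101.]
lamp_grip [ 0.658 -0.101  0.046] 0.94 [282. 162.]
lamp_grip [0.388 0.045 0.045] 0.78 [224. 273.]
lamp_grip [0.634 0.128 0.042] 0.63 [190. 173.]
lamp_grip [0.836 0.007 0.047] 0.59 [237.  95.]
hook_mouth [0.662 0.13  0.151] 0.73 [182. 151.]
hook_mouth [0.384 0.065 0.153] 0.67 [211. 276.]
hook_mouth [ 0.655 -0.082  0.15 ] 0.66 [276. 152.]
hook_mouth [0.822 0.019 0.15 ] 0.63 [230.  83.]
hook_seat [0.838 0.002 0.189] 0.96 [237.  69.]
hook_seat [0.637 0.136 0.19 ] 0.9 [176. 157.]
hook_seat [ 0.654 -0.108  0.19 ] 0.78 [289. 147.]
column [ 0.492 -0.302  0.002] 0.86 [362. 228.]
tin [ 0.485  0.129 -0.003] 0.55 [192. 235.]
jar [ 0.694  0.023 -0.005] 0.7 [233. 154.]
```

View pics/side0.png

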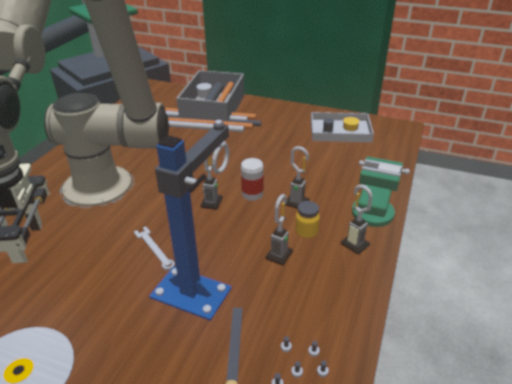

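View pics/top0.png

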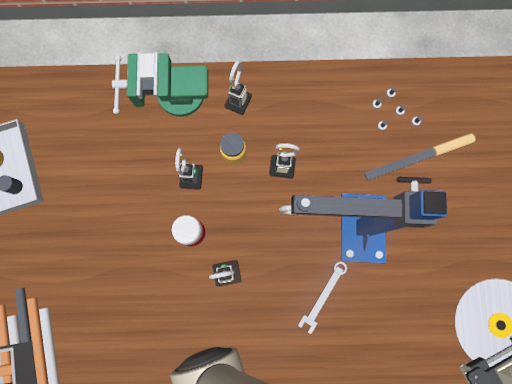

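Run:
```python
import pickle,cv2,numpy as np
P=pickle.load(open("p0.pkl","rb"))
s=P["side"]["img"];t=P["top"]["img"]
def c(im,x,y,w,h,k):return cv2.resize(im[y:y+h,x:x+w],None,fx=k,fy=k,interpolation=cv2.INTER_CUBIC)
a=c(s,275,140,50,75,8);b=c(t,165,140,50,75,8)
cv2.imwrite("pics/lampcrop.png",cv2.cvtColor(np.hstack([a,b]),cv2.COLOR_RGB2BGR))
a=c(s,150,110,90,200,3);b=c(t,270,165,190,110,2.5)
b=cv2.copyMakeBorder(b,0,a.shape[0]-b.shape[0],0,0,cv2.BORDER_CONSTANT)
cv2.imwrite("pics/standcrop.png",cv2.cvtColor(np.hstack([a,b]),cv2.COLOR_RGB2BGR))
```

```text
(no output)
```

View pics/lampcrop.png

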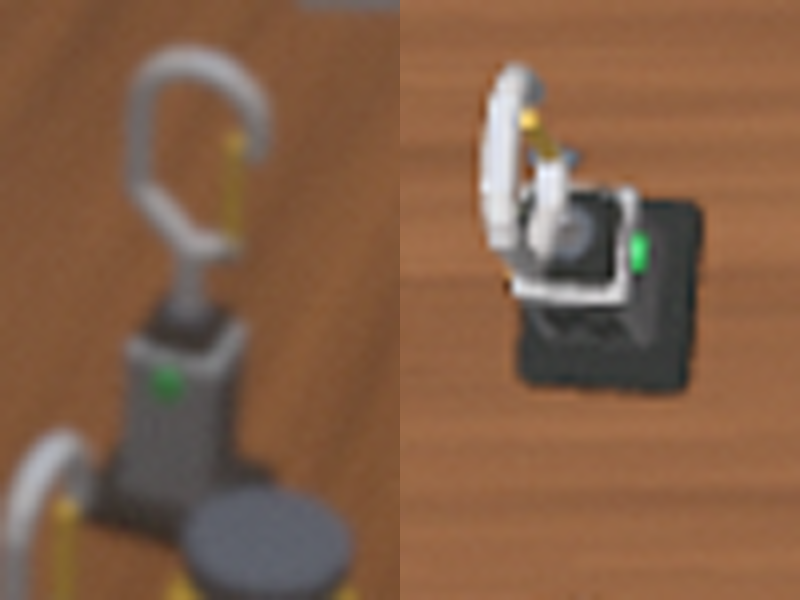

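View pics/standcrop.png

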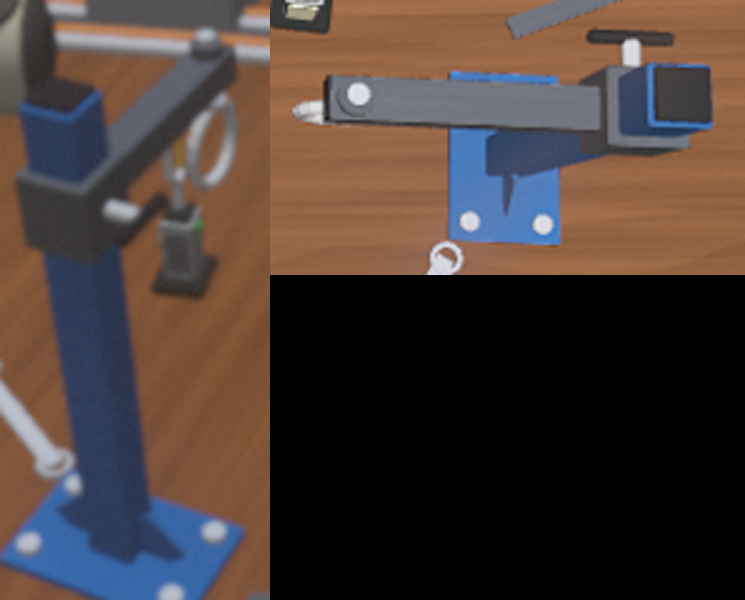

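Four lamp look-alikes, in top-picture pixels: (190,175), (282,167), (227,271) and (237,100). World y is +0.13, -0.10, +0.04 and +0.01, so the one farthest to the robot's left is (190,175) in top, (297,190) in side. The crop confirms it: hook mouth about world +x, gate shut. The tin, jar and stand (column about (0.49,-0.30), ring near (220,160) in side) are also visible. Next I measure precisely with a model overlay.

Run:
```python
import pickle,cv2,numpy as np
P=pickle.load(open("p0.pkl","rb"))
s=P["side"]["img"];t=P["top"]["img"]
def c(im,x,y,w,h,k):
    o=cv2.resize(im[y:y+h,x:x+w],None,fx=k,fy=k,interpolation=cv2.INTER_CUBIC)
    for i in range(0,w,10):
        cv2.line(o,(i*k,0),(i*k,6),(255,0,0),1);cv2.putText(o,str(x+i),(i*k,16),0,.35,(255,255,0),1)
    for i in range(0,h,10):
        cv2.line(o,(0,i*k),(6,i*k),(255,0,0),1);cv2.putText(o,str(y+i),(8,i*k+4),0,.35,(255,255,0),1)
    return o
def w(n,a):cv2.imwrite("pics/"+n,cv2.cvtColor(a,cv2.COLOR_RGB2BGR))
w("plate_top.png",c(t,335,185,60,85,7))
w("plate_side.png",c(s,145,260,95,60,8))
w("ring_side.png",c(s,190,115,50,75,8))
w("arm_top.png",c(t,270,180,60,45,10))
```

```text
(no output)
```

View pics/plate_top.png

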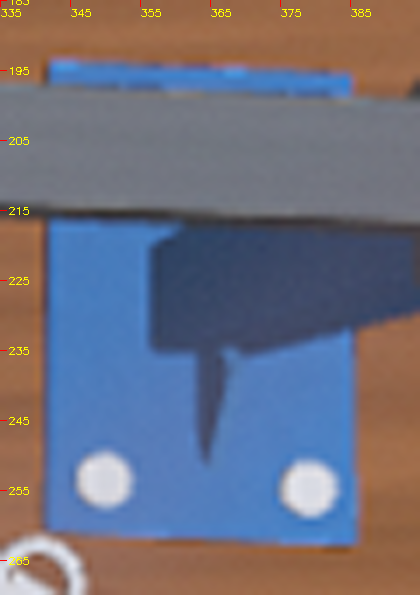

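View pics/plate_side.png

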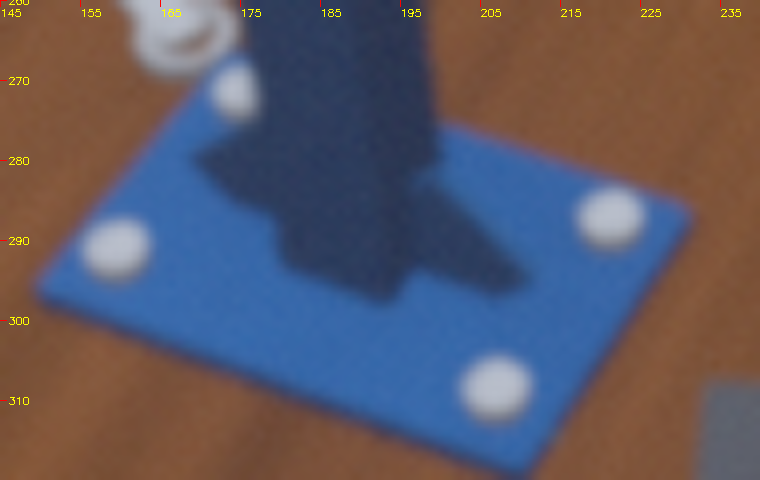

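View pics/ring_side.png

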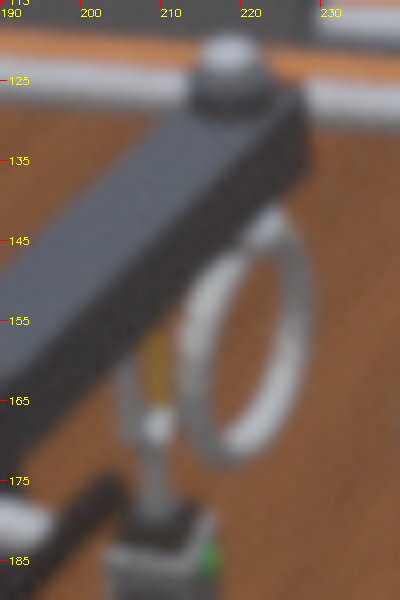

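View pics/arm_top.png

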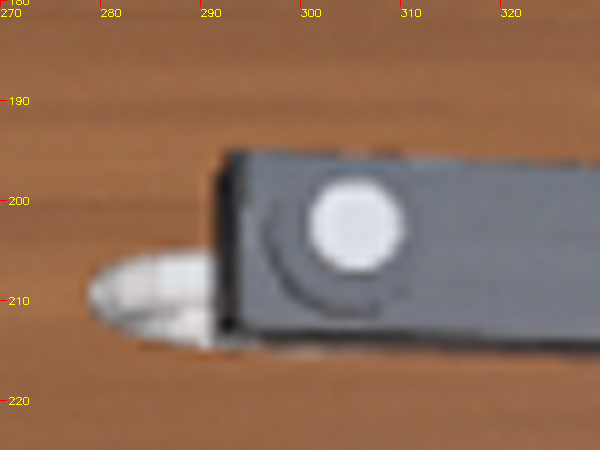

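```bash
cat > fit.py <<'E'
import pickle
from h import *
from scipy.optimize import least_squares
P=pickle.load(open("p0.pkl","rb"));S=P["side"];T=P["top"]
def pose(x,y,yaw):
    c,s=np.cos(yaw),np.sin(yaw)
    return lambda a:np.array([x+c*a[0]-s*a[1],y+s*a[0]+c*a[1],a[2]])
# stand: params ring x,y,yaw,h
def torus(h):
    o=[]
    for a in np.linspace(0,2*np.pi,60,endpoint=False):
        for b in np.linspace(0,2*np.pi,16,endpoint=False):
            r=.033+.005*np.cos(b); o.append([.005*np.sin(b),r*np.cos(a),h+.033+r*np.sin(a)])
    return o
def res(q):
    f=pose(*q[:3]);h=q[3];r=[]
    def pt(cam,a,uv,w=1): r.extend(w*(proj(cam,f(a))-np.array(uv)))
    px,py=.085,.055
    for sx,sy,uv in((1,1,(341.4,193.2)),(1,-1,(384.9,195.3)),(-1,1,(341.2,260.3)),(-1,-1,(385.5,262.5))):pt(T,[sx*px,-.19+sy*py,.01],uv)
    for sx,sy,uv in((-1,-1,(149,295.8)),(1,-1,(210.6,318.6)),(1,1,(231.2,286.1))):pt(S,[sx*px,-.19+sy*py,.01],uv)
    pt(T,[.015,.018,h+.115],(293.2,194.9));pt(T,[-.015,.018,h+.115],(293.9,212.9))
    pt(S,[.015,.018,h+.115],(227.2,125.9));pt(S,[.015,.018,h+.085],(228.1,135.3))
    uv=np.array([proj(S,f(a)) for a in torus(h)])
    r+=[uv[:,1].max()-172.9,uv[:,0].max()-228.8,uv[:,0].min()-211.9]
    uv=np.array([proj(T,f(a)) for a in torus(h)]);r.append(uv[:,0].min()-278.6)
    return np.array(r)
q=least_squares(res,[.49,-.113,0,.26]);print("stand",np.round(q.x,4));print(np.round(res(q.x),1))
def lres(q):
    f=pose(*q);r=[]
    box=[f([sx*.032,sy*.028,z]) for sx in(-1,1) for sy in(-1,1) for z in(0,.014)]
    uv=np.array([proj(T,b) for b in box])
    k=lambda a:uv[np.argmax(uv@np.array(a,float))]
    for d,t in(((1,-1),(201.9,165.0)),((1,1),(200.4,187.9)),((-1,1),(179.9,186.8))): r.extend(k(d)-np.array(t))
    for s,cam,a in[(S,S,0)]:
        # hook extents in side view: left,right,top
        hk=[]
        for an in np.linspace(0,np.pi,40): 
            for b in np.linspace(0,6.28,16,endpoint=False):
                rr=.022+.0045*np.cos(b);hk.append([rr*np.cos(an),.0045*np.sin(b),.175+rr*np.sin(an)])
        v=np.array([proj(S,f(a)) for a in hk])
        r+=[v[:,0].min()-(275+128/8-.4),v[:,0].max()-(275+270/8-.4),v[:,1].min()-(140+45/8-.4)]
    v=np.array([proj(T,f(a)) for a in hk]);r+=[v[:,1].min()-(140+62/8-.4),v[:,0].min()-(165+82/8-.4)]
    return np.array(r)
l=least_squares(lres,[.635,.132,0]);print("lamp",np.round(l.x,4));print(np.round(lres(l.x),1))
E
python3 fit.py
```

```text
stand [ 0.504  -0.1132 -0.0588  0.2522]
[-0.   0.1 -0.2 -0.5  0.1  0.5  0.3  0.  -0.5  0.3 -0.3  0.3  0.4 -0.3
  0.3 -0.1 -0.8 -0.4  0.4 -1.   0.1  1.   0.1 -0.3 -0.5 -0. ]
lamp [ 0.6355  0.1317 -0.0939]
[ 0.4 -1.2  0.2  1.3 -0.9  0.9  0.5  0.4  1.4 -0.  -0.1]
```

Fit residuals are about 1 px. Ring at (0.504,-0.113), yaw -0.06, bar height about 0.252. Lamp at (0.6355,0.132), yaw about -0.09. Next: retract, then swing round inside the column.

Request:
apply_moves([
  {"offset": [0,-25,-12],"rotation": [0,0,0]},
  {"offset": [0,-25,-12],"rotation": [0,0,0]},
  {"offset": [0,-25,-12],"rotation": [0,0,0]},
  {"offset": [0,-25,-12],"rotation": [0,0,0]},
  {"offset": [0,-25,-12],"rotation": [0,0,0]},
  {"offset": [0,-20,-12],"rotation": [0,0,0]},
], grip=0)

```text
time: 1.5
tool_pos: [0.165, -0.3383, 0.3626]
tool_rot: [-3.135, -0.001, 0.454]
contact_force: [-0.2, -0.6, 0.4]
opening: 0.0917
```

Request:
apply_moves([
  {"offset": [37.5,-2,0],"rotation": [0,0,-0.1]},
  {"offset": [37.5,-2,0],"rotation": [0,0,-0.1]},
  {"offset": [37.5,-2,0],"rotation": [0,0,-0.1]},
  {"offset": [37.5,-2,0],"rotation": [0,0,-0.1]},
  {"offset": [37.5,-2,0],"rotation": [0,0,-0.1]},
  {"offset": [37.5,-2,0],"rotation": [0,0,-0.1]},
  {"offset": [37.5,-2,0],"rotation": [0,0,-0.1]},
])

```text
time: 2.08
tool_pos: [0.3433, -0.1488, 0.3671]
tool_rot: [3.137, 0.004, 1.162]
contact_force: [1.0, -0.5, -0.8]
opening: 0.0919
```

Request:
apply_moves([
  {"offset": [37.5,-2,0],"rotation": [0,0,-0.1]},
  {"offset": [37.5,-2,0],"rotation": [0,0,-0.1]},
  {"offset": [37.5,-2,0],"rotation": [0,0,-0.1]},
  {"offset": [37.5,-2,0],"rotation": [0,0,-0.1]},
  {"offset": [37.5,-2,0],"rotation": [0,0,-0.1]},
  {"offset": [37.5,-2,0],"rotation": [0,0,-0.1]},
  {"offset": [37.5,-2,0],"rotation": [0,0,-0.1]},
  {"offset": [37.5,-2,0],"rotation": [0,0,-0.1]},
])

```text
time: 2.75
tool_pos: [0.3417, 0.1577, 0.3662]
tool_rot: [3.136, 0.009, 2.002]
contact_force: [1.0, 0.3, 0.1]
opening: 0.0918
```

```bash
cat >> h.py <<'E'
from scipy.spatial.transform import Rotation as Ro
def toolR(yaw,lean=np.pi/4):
    z=np.array([0,-np.sin(lean),-np.cos(lean)]);y=np.array([1.,0,0]);x=np.cross(y,z)
    return Ro.from_euler("z",yaw)*Ro.from_matrix(np.c_[x,y,z])
def plan(p1,R1,step=.03,ang=.09,n=None,p0=None,R0=None):
    o=observe()
    if p0 is None:p0=o["tool_pos"];R0=Ro.from_euler("xyz",o["tool_rot"])
    w=(R0.inv()*R1).as_rotvec();d=np.asarray(p1)-p0
    n=n or max(1,int(np.ceil(max(np.linalg.norm(d)/step,np.linalg.norm(w)/ang))))
    print("n",n,"rotvec",np.round(w,3),"dist",np.round(d*1000,1))
    for i in range(n):
        R=R0*Ro.from_rotvec(w*i/n)
        print(np.round(R.inv().apply(d/n)*1000,1).tolist(),np.round(w/n,4).tolist())
E
python3 - <<'E'
from h import *
R=toolR(-.09);z=R.as_matrix()[:,2];G=np.array([.6355,.1317,.046])
plan(G-.167*z,R)
E
```

```text
n 13 rotvec [ 0.212 -0.76   0.491] dist [ 304.4   91.6 -202.1]
[-3.3, 24.1, 15.7] [0.0163, -0.0585, 0.0378]
[-1.4, 24.5, 15.5] [0.0163, -0.0585, 0.0378]
[0.4, 24.7, 15.1] [0.0163, -0.0585, 0.0378]
[2.2, 24.9, 14.6] [0.0163, -0.0585, 0.0378]
[4.0, 25.0, 14.0] [0.0163, -0.0585, 0.0378]
[5.7, 25.1, 13.3] [0.0163, -0.0585, 0.0378]
[7.4, 25.0, 12.5] [0.0163, -0.0585, 0.0378]
[9.1, 24.9, 11.6] [0.0163, -0.0585, 0.0378]
[10.7, 24.7, 10.7] [0.0163, -0.0585, 0.0378]
[12.2, 24.5, 9.6] [0.0163, -0.0585, 0.0378]
[13.6, 24.1, 8.4] [0.0163, -0.0585, 0.0378]
[15.0, 23.7, 7.2] [0.0163, -0.0585, 0.0378]
[16.3, 23.2, 5.9] [0.0163, -0.0585, 0.0378]
```

Request:
apply_moves([
  {"offset": [-3,24,15],"rotation": [0.016,-0.058,0.038]},
  {"offset": [-1,24,15],"rotation": [0.016,-0.058,0.038]},
  {"offset": [0,25,15],"rotation": [0.016,-0.058,0.038]},
  {"offset": [2,25,15],"rotation": [0.016,-0.058,0.038]},
  {"offset": [4,25,14],"rotation": [0.016,-0.058,0.038]},
  {"offset": [6,25,13],"rotation": [0.016,-0.058,0.038]},
  {"offset": [7,25,12],"rotation": [0.016,-0.058,0.038]},
  {"offset": [9,25,11],"rotation": [0.016,-0.058,0.038]},
  {"offset": [11,25,10],"rotation": [0.016,-0.058,0.038]},
  {"offset": [12,24,10],"rotation": [0.016,-0.058,0.038]},
])

```text
time: 3.58
tool_pos: [0.5803, 0.2424, 0.2168]
tool_rot: [-3.131, 0.621, 1.607]
contact_force: [0.4, 0.1, -0.1]
opening: 0.0917
```

Run:
```python
from h import *
print(np.round(observe()["qpos"],2))
R=toolR(-.09);z=R.as_matrix()[:,2];G=np.array([.6355,.1317,.046])
plan(G-.147*z,R,step=.025,ang=.07)
```

```text
[ 0.48  0.76  1.14 -0.55  1.55  0.55]
n 4 rotvec [ 0.072 -0.164  0.097] dist [ 64.5  -7.2 -66.8]
[7.8, 16.2, 14.8] [0.0179, -0.041, 0.0243]
[8.8, 16.3, 14.2] [0.0179, -0.041, 0.0243]
[9.7, 16.3, 13.5] [0.0179, -0.041, 0.0243]
[10.7, 16.3, 12.8] [0.0179, -0.041, 0.0243]
```

Request:
apply_moves([
  {"offset": [8,16,13],"rotation": [0.018,-0.041,0.024]},
  {"offset": [9,16,13],"rotation": [0.018,-0.041,0.024]},
  {"offset": [10,16,13],"rotation": [0.018,-0.041,0.024]},
  {"offset": [10,16,10],"rotation": [0.018,-0.041,0.024]},
  {"offset": [0,0,0],"rotation": [0,0,0]},
])

```text
time: 4.0
tool_pos: [0.6476, 0.2409, 0.1412]
tool_rot: [-3.131, 0.8, 1.484]
contact_force: [0.3, 0.4, -1.8]
opening: 0.0921
```

Run:
```python
from h import *
print(np.round(observe()["qpos"],2))
p=read_camera("top");save(p,"top1.png");s=read_camera("side");save(s,"side1.png")
for c in(p,s):
  for q in("lamp_grip","hook_seat","hook_mouth","lamp"):
    for r in tip_of(q,c):
        if r["location"][1]>.1 and r["location"][0]>.57:print(q,np.round(r["location"],3),round(r["score"],2))
R=toolR(-.09);z=R.as_matrix()[:,2];G=np.array([.6355,.1317,.046])
plan(G-.047*z,R,step=.025,ang=.07)
im=np.hstack([cv2.resize(p["img"][110:230,140:260],None,fx=3.3,fy=3.3),cv2.resize(s["img"][110:230,240:360],None,fx=3.3,fy=3.3)])
cv2.imwrite("pics/pre.png",im[:,:,::-1])
```

```text
[ 0.47  1.04  0.84 -0.66  1.72  0.61]
lamp_grip [0.634 0.126 0.041] 0.73
lamp_grip [0.635 0.134 0.003] 0.54
hook_seat [0.638 0.138 0.192] 0.68
hook_mouth [0.658 0.134 0.149] 0.7
hook_mouth [0.635 0.134 0.192] 0.65
lamp [0.636 0.13  0.003] 0.55
lamp_grip [0.632 0.134 0.047] 0.97
hook_seat [0.634 0.128 0.187] 0.78
hook_mouth [0.654 0.129 0.151] 0.74
lamp [0.636 0.135 0.002] 0.94
n 5 rotvec [ 0.     0.007 -0.003] dist [ -8.7 -77.3 -71.6]
[-0.7, -0.3, 21.1] [0.0, 0.0014, -0.0007]
[-0.8, -0.3, 21.1] [0.0, 0.0014, -0.0007]
[-0.8, -0.3, 21.1] [0.0, 0.0014, -0.0007]
[-0.8, -0.3, 21.1] [0.0, 0.0014, -0.0007]
[-0.8, -0.3, 21.1] [0.0, 0.0014, -0.0007]
```

View pics/pre.png

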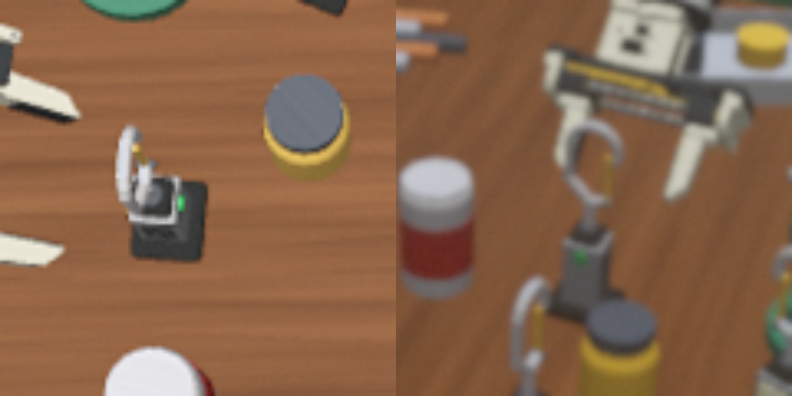

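The picture shows the open fingers (left pane, rows ~100 and ~250) straddling the lamp's line, clear of the tin and jar. Advancing along the fingers.

Request:
apply_moves([
  {"offset": [-1,0,20],"rotation": [0,0,0]},
  {"offset": [-1,0,20],"rotation": [0,0,0]},
  {"offset": [-1,0,20],"rotation": [0,0,0]},
  {"offset": [-1,0,20],"rotation": [0,0,0]},
  {"offset": [0,0,15],"rotation": [0,0,0]},
  {"offset": [0,0,10],"rotation": [0,0,0]},
  {"offset": [0,0,0],"rotation": [0,0,0]},
])

```text
time: 5.08
tool_pos: [0.6403, 0.1641, 0.0836]
tool_rot: [3.125, 0.785, 1.47]
contact_force: [0.3, 0.9, -0.7]
opening: 0.092
```

Run:
```python
from h import *
print(np.round(observe()["qpos"],2))
R=toolR(-.09);z=R.as_matrix()[:,2];G=np.array([.6355,.1317,.046])
plan(G-.047*z,R,step=.025,ang=.07)
p=read_camera("top");s=read_camera("side")
im=np.hstack([cv2.resize(p["img"][110:230,140:260],None,fx=3.3,fy=3.3),cv2.resize(s["img"][110:230,240:360],None,fx=3.3,fy=3.3)])
cv2.imwrite("pics/pre2.png",im[:,:,::-1])
```

```text
[ 0.38  1.01  1.08 -0.69  1.49  0.69]
n 1 rotvec [ 0.009  0.    -0.007] dist [-1.8  0.7 -4.3]
[3.4, -1.9, 2.7] [0.009, 0.0, -0.0074]
```

View pics/pre2.png

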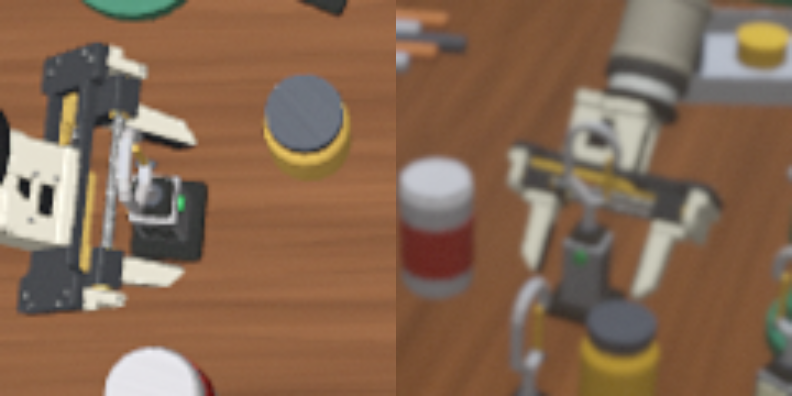

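Request:
apply_moves([
  {"offset": [3,-2,3],"rotation": [0.009,0,-0.007]},
  {"offset": [0,0,0],"rotation": [0,0,0]},
])

```text
time: 5.35
tool_pos: [0.6397, 0.1674, 0.0823]
tool_rot: [3.135, 0.783, 1.478]
contact_force: [0.1, -0.8, -0.0]
opening: 0.0921
```

Request:
apply_moves([
  {"offset": [0,0,0],"rotation": [0,0,0]},
  {"offset": [0,0,0],"rotation": [0,0,0]},
  {"offset": [0,0,0],"rotation": [0,0,0]},
  {"offset": [0,0,0],"rotation": [0,0,0]},
  {"offset": [0,0,0],"rotation": [0,0,0]},
  {"offset": [0,0,0],"rotation": [0,0,0]},
  {"offset": [0,0,0],"rotation": [0,0,0]},
  {"offset": [0,0,0],"rotation": [0,0,0]},
], grip=1, grip_force=30)

```text
time: 6.02
tool_pos: [0.6404, 0.1702, 0.084]
tool_rot: [3.13, 0.781, 1.478]
contact_force: [0.2, 0.2, -0.5]
opening: 0.0429
```

Request:
apply_moves([
  {"offset": [0,0,2],"rotation": [0,0,0]},
  {"offset": [0,0,1],"rotation": [0,0,0]},
  {"offset": [0,0,0],"rotation": [0,0,0]},
  {"offset": [0,0,0],"rotation": [0,0,0]},
  {"offset": [0,0,0],"rotation": [0,0,0]},
])

```text
time: 6.43
tool_pos: [0.6396, 0.1688, 0.0829]
tool_rot: [3.131, 0.781, 1.478]
contact_force: [-0.6, 0.9, 2.1]
opening: 0.0359
```

Request:
apply_moves([
  {"offset": [-7,0,-7],"rotation": [0,0,0]},
  {"offset": [-14,0,-14],"rotation": [0,0,0]},
  {"offset": [-14,0,-14],"rotation": [0,0,0]},
  {"offset": [-14,0,-14],"rotation": [0,0,0]},
  {"offset": [-14,0,-14],"rotation": [0,0,0]},
  {"offset": [-14,0,-14],"rotation": [0,0,0]},
  {"offset": [-14,0,-14],"rotation": [0,0,0]},
  {"offset": [0,0,0],"rotation": [0,0,0]},
  {"offset": [0,0,0],"rotation": [0,0,0]},
])

```text
time: 7.18
tool_pos: [0.6379, 0.1672, 0.2248]
tool_rot: [3.132, 0.775, 1.477]
contact_force: [0.3, -0.3, -6.1]
opening: 0.0356
```

Run:
```python
from h import *
print(np.round(observe()["qpos"],2))
p=read_camera("top");s=read_camera("side")
im=np.hstack([cv2.resize(p["img"][90:210,120:240],None,fx=3.3,fy=3.3),cv2.resize(s["img"][90:210,240:360],None,fx=3.3,fy=3.3)])
cv2.imwrite("pics/lift.png",im[:,:,::-1])
for c in(p,s):
  for q in("lamp_grip","hook_seat","hook_mouth","lamp"):
    for r in tip_of(q,c):
        if r["location"][1]>.1 and r["location"][0]>.57:print(q,np.round(r["location"],3),round(r["score"],2))
```

```text
[ 0.38  0.85  1.   -0.68  1.67  0.54]
lamp_grip [0.632 0.125 0.183] 0.65
hook_seat [0.637 0.13  0.332] 0.57
hook_mouth [0.657 0.13  0.294] 0.62
lamp [0.635 0.127 0.143] 0.72
lamp_grip [0.635 0.133 0.188] 0.83
hook_seat [0.634 0.126 0.329] 0.79
hook_mouth [0.655 0.123 0.295] 0.83
lamp [0.636 0.13  0.144] 0.61
```

View pics/lift.png

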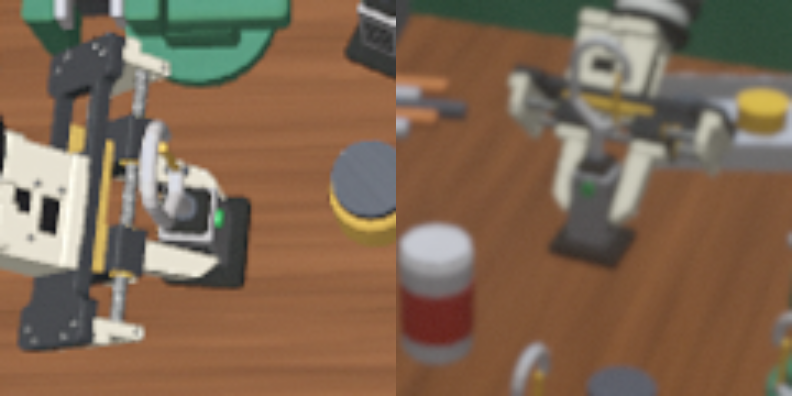

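```bash
cat >> h.py <<'E'
RX,RY,RYAW,RH=.504,-.113,-.059,.252
RG=Ro.from_euler("z",.034)*Ro.from_euler("xyz",[3.131,.781,1.478])
OFF=np.array([0,.037,.083])
def L(a): # lamp-underside centre in stand frame -> TCP world
    return Ro.from_euler("z",RYAW).apply(np.array(a)+OFF)+np.array([RX,RY,0])
def where():
    o=observe();p=Ro.from_euler("z",-RYAW).apply(o["tool_pos"]-np.array([RX,RY,0]))-OFF
    print("t",o["time"],"lamp local mm",np.round(p*1000,1),"rot err",np.round((RG.inv()*Ro.from_euler("xyz",o["tool_rot"])).as_rotvec(),3),"F",np.round(Ro.from_euler("z",-RYAW).apply(o["contact_force"]),1),"q",np.round(o["qpos"],2))
E
python3 - <<'E'
from h import *
where()
plan(L([-.08,.083,.184]),RG,step=.024)
E
```

```text
t 7.6833 lamp local mm [117.1 250.6 139.4] rot err [0.028 0.004 0.023] F [ 0.2 -0.1 -4.2] q [ 0.38  0.86  1.   -0.68  1.67  0.54]
n 11 rotvec [-0.028 -0.004 -0.023] dist [-206.6 -155.6   44.6]
[-14.1, -17.5, 8.1] [-0.0025, -0.0004, -0.0021]
[-14.1, -17.5, 8.0] [-0.0025, -0.0004, -0.0021]
[-14.0, -17.6, 8.0] [-0.0025, -0.0004, -0.0021]
[-14.0, -17.6, 8.0] [-0.0025, -0.0004, -0.0021]
[-14.0, -17.7, 7.9] [-0.0025, -0.0004, -0.0021]
[-13.9, -17.7, 7.9] [-0.0025, -0.0004, -0.0021]
[-13.9, -17.8, 7.8] [-0.0025, -0.0004, -0.0021]
[-13.8, -17.8, 7.8] [-0.0025, -0.0004, -0.0021]
[-13.8, -17.9, 7.8] [-0.0025, -0.0004, -0.0021]
[-13.8, -17.9, 7.7] [-0.0025, -0.0004, -0.0021]
[-13.7, -18.0, 7.7] [-0.0025, -0.0004, -0.0021]
```

Request:
apply_moves([
  {"offset": [-14,-17,8],"rotation": [-0.002,0,-0.002]},
  {"offset": [-14,-17,8],"rotation": [-0.002,0,-0.002]},
  {"offset": [-14,-18,8],"rotation": [-0.002,0,-0.002]},
  {"offset": [-14,-18,8],"rotation": [-0.002,0,-0.002]},
  {"offset": [-14,-18,8],"rotation": [-0.002,0,-0.002]},
  {"offset": [-14,-18,8],"rotation": [-0.002,0,-0.002]},
  {"offset": [-14,-18,8],"rotation": [-0.002,0,-0.002]},
  {"offset": [-14,-18,8],"rotation": [-0.002,0,-0.002]},
])

```text
time: 8.35
tool_pos: [0.4825, 0.0511, 0.2506]
tool_rot: [3.137, 0.776, 1.509]
contact_force: [1.1, -0.7, -4.0]
opening: 0.0361
```

Run:
```python
from h import *
where()
plan(L([-.08,.083,.186]),RG,step=.02)
```

```text
t 8.35 lamp local mm [-31.1 125.5 167.6] rot err [0.008 0.005 0.002] F [ 1.2 -0.6 -4. ] q [ 0.29  0.49  1.63 -0.73  1.4   0.63]
n 4 rotvec [-0.008 -0.005 -0.002] dist [-51.3 -39.6  18.4]
[-10.8, -12.2, 4.1] [-0.0021, -0.0012, -0.0005]
[-10.8, -12.2, 4.1] [-0.0021, -0.0012, -0.0005]
[-10.8, -12.2, 4.1] [-0.0021, -0.0012, -0.0005]
[-10.8, -12.3, 4.1] [-0.0021, -0.0012, -0.0005]
```

Request:
apply_moves([
  {"offset": [-11,-12,4],"rotation": [-0.002,-0.001,0]},
  {"offset": [-11,-12,4],"rotation": [-0.002,-0.001,0]},
  {"offset": [-11,-12,4],"rotation": [-0.002,-0.001,0]},
  {"offset": [-11,-12,3],"rotation": [-0.002,-0.001,0]},
  {"offset": [0,0,0],"rotation": [0,0,0]},
])

```text
time: 8.77
tool_pos: [0.4257, 0.0079, 0.273]
tool_rot: [3.129, 0.781, 1.507]
contact_force: [-0.3, 0.1, -3.5]
opening: 0.0357
```

Run:
```python
from h import *
where()
plan(L([-.08,.0,.105]),RG,step=.02)
p=read_camera("top");s=read_camera("side");save(p,"t3.png");save(s,"s3.png")
im=np.hstack([cv2.resize(p["img"][150:300,170:350],None,fx=2.2,fy=2.2),cv2.resize(s["img"][90:240,150:330],None,fx=2.2,fy=2.2)])
cv2.imwrite("pics/near.png",im[:,:,::-1])
```

```text
t 8.7667 lamp local mm [-85.3  79.1 190. ] rot err [ 0.001 -0.     0.003] F [-0.3  0.  -3.5] q [ 0.24  0.35  1.8  -0.76  1.35  0.62]
n 6 rotvec [-0.001  0.    -0.003] dist [  0.6 -79.3 -85. ]
[0.6, 0.7, 19.4] [-0.0002, 0.0, -0.0005]
[0.6, 0.7, 19.4] [-0.0002, 0.0, -0.0005]
[0.6, 0.7, 19.4] [-0.0002, 0.0, -0.0005]
[0.6, 0.7, 19.4] [-0.0002, 0.0, -0.0005]
[0.6, 0.7, 19.4] [-0.0002, 0.0, -0.0005]
[0.6, 0.7, 19.4] [-0.0002, 0.0, -0.0005]
```

View pics/near.png

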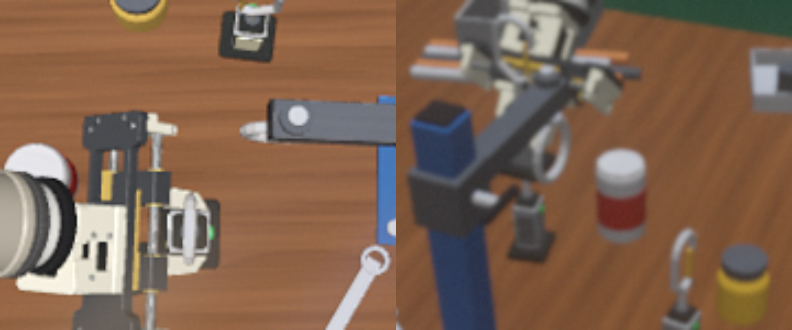

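The lamp is held level and clear of the ring (top pane, ring tip at (245,130)). Sliding down along the finger axis to the insertion line.

Request:
apply_moves([
  {"offset": [0,0,18],"rotation": [0,0,0]},
  {"offset": [0,0,20],"rotation": [0,0,0]},
  {"offset": [1,1,20],"rotation": [0,0,0]},
  {"offset": [1,1,20],"rotation": [0,0,0]},
  {"offset": [1,1,20],"rotation": [0,0,0]},
  {"offset": [1,1,12],"rotation": [0,0,0]},
  {"offset": [0,0,0],"rotation": [0,0,0]},
])

```text
time: 9.45
tool_pos: [0.4363, -0.065, 0.1878]
tool_rot: [3.113, 0.774, 1.504]
contact_force: [-0.1, -0.4, -5.6]
opening: 0.0361
```

Run:
```python
from h import *
where()
plan(L([-.045,.0,.101]),RG,step=.012)
p=read_camera("top");s=read_camera("side");save(p,"t4.png");save(s,"s4.png")
for c in(p,s):
  for q in("lamp_grip","hook_seat","hook_mouth","lamp"):
    for r in tip_of(q,c):
        l=np.array(r["location"])
        if abs(l[1]+.113)<.05 and l[0]<.57:print(q,np.round(Ro.from_euler("z",-RYAW).apply(l-[RX,RY,0])*1000),round(r["score"],2))
im=np.hstack([cv2.resize(p["img"][150:300,220:380],None,fx=2.4,fy=2.4),cv2.resize(s["img"][100:250,140:300],None,fx=2.4,fy=2.4)])
cv2.imwrite("pics/near2.png",im[:,:,::-1])
```

```text
t 9.45 lamp local mm [-70.4   6.9 104.8] rot err [-0.013  0.007  0.006] F [-0.1 -0.4 -5.6] q [ 0.08  0.46  1.93 -0.91  1.08  0.72]
n 3 rotvec [ 0.013 -0.007 -0.006] dist [25.  -8.4 -3.8]
[-0.7, 8.4, 2.7] [0.0043, -0.0022, -0.0018]
[-0.7, 8.4, 2.7] [0.0043, -0.0022, -0.0018]
[-0.7, 8.4, 2.7] [0.0043, -0.0022, -0.0018]
lamp_grip [-71.   2. 148.] 0.78
hook_seat [-71.  11. 292.] 0.95
hook_mouth [-46.   8. 256.] 0.75
lamp [-66.   4. 106.] 0.92
hook_seat [-70.   4. 294.] 0.7
hook_mouth [-47.   5. 255.] 0.72
lamp [-68.   7. 108.] 0.81
```

View pics/near2.png

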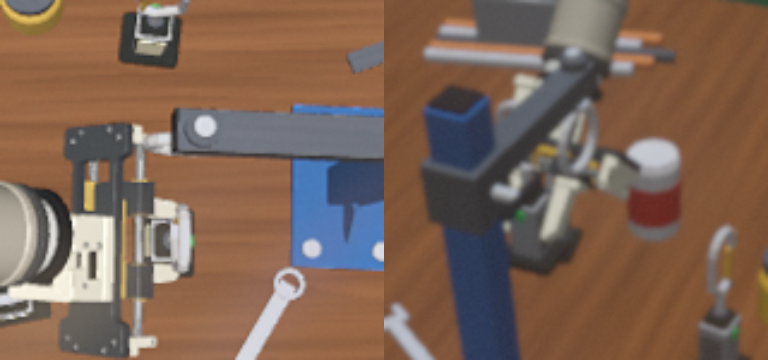

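Request:
apply_moves([
  {"offset": [-1,8,3],"rotation": [0.004,-0.002,-0.002]},
  {"offset": [-1,8,3],"rotation": [0.004,-0.002,-0.002]},
  {"offset": [-1,8,3],"rotation": [0.004,-0.002,-0.002]},
  {"offset": [0,0,0],"rotation": [0,0,0]},
])

```text
time: 10.28
tool_pos: [0.4629, -0.0739, 0.1866]
tool_rot: [3.124, 0.781, 1.511]
contact_force: [0.3, -0.2, -5.0]
opening: 0.0355
```

Run:
```python
from h import *
where()
plan(L([-.028,.0,.101]),RG,step=.006)
```

```text
t 10.2833 lamp local mm [-43.3  -0.4 103.6] rot err [-0.006  0.     0.001] F [ 0.3 -0.2 -5. ] q [ 0.06  0.49  1.87 -0.91  1.09  0.68]
n 3 rotvec [ 0.006 -0.    -0.001] dist [15.3 -0.5 -2.6]
[0.7, 5.1, 0.6] [0.002, -0.0001, -0.0002]
[0.7, 5.1, 0.6] [0.002, -0.0001, -0.0002]
[0.7, 5.1, 0.6] [0.002, -0.0001, -0.0002]
```

Request:
apply_moves([
  {"offset": [1,5,1],"rotation": [0.002,0,0]},
  {"offset": [1,5,1],"rotation": [0.002,0,0]},
  {"offset": [1,4,1],"rotation": [0.002,0,0]},
  {"offset": [0,0,0],"rotation": [0,0,0]},
])

```text
time: 10.62
tool_pos: [0.479, -0.0753, 0.1814]
tool_rot: [3.132, 0.781, 1.51]
contact_force: [-0.3, 0.8, -4.2]
opening: 0.0358
```

Run:
```python
from h import *
where()
p=read_camera("side");save(p,"s5.png")
cv2.imwrite("pics/c5.png",cv2.resize(p["img"][110:215,175:275],None,fx=5.6,fy=5.6,interpolation=cv2.INTER_CUBIC)[:,:,::-1])
where()
```

```text
t 10.6167 lamp local mm [-27.2  -0.8  98.4] rot err [0.002 0.    0.001] F [-0.3  0.8 -4.2] q [ 0.05  0.53  1.82 -0.9   1.11  0.66]
t 10.6667 lamp local mm [-27.7  -0.8  98.4] rot err [0.003 0.    0.001] F [ 0.4 -0.1 -4.9] q [ 0.05  0.53  1.82 -0.9   1.11  0.67]
```

View pics/c5.png

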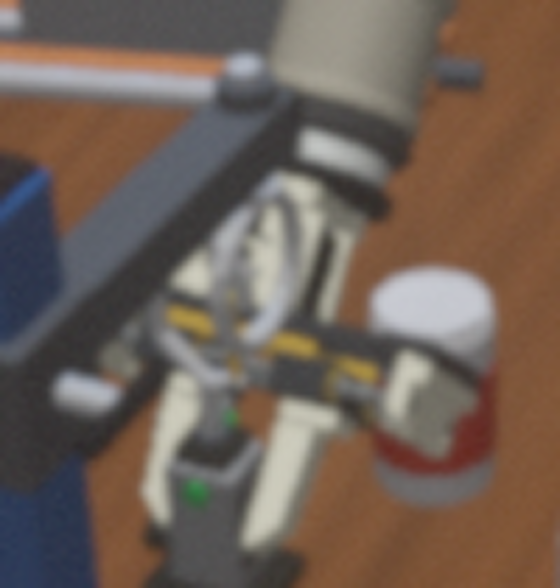

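Request:
apply_moves([
  {"offset": [-2,1,-2],"rotation": [0,0,0]},
  {"offset": [0,4,0],"rotation": [0,0,0]},
  {"offset": [0,4,0],"rotation": [0,0,0]},
  {"offset": [0,4,0],"rotation": [0,0,0]},
])

```text
time: 11.0
tool_pos: [0.4901, -0.0758, 0.1841]
tool_rot: [3.138, 0.781, 1.512]
contact_force: [-4.5, 0.7, -3.9]
opening: 0.0359
```

Run:
```python
from h import *
where()
```

```text
t 11.0 lamp local mm [-16.   -0.7 101.1] rot err [ 0.007  0.    -0.   ] F [-4.5  0.4 -3.9] q [ 0.05  0.54  1.79 -0.89  1.12  0.64]
```

Request:
apply_moves([
  {"offset": [0,4,0],"rotation": [-0.002,0,0]},
  {"offset": [0,4,0],"rotation": [-0.002,0,0]},
])

```text
time: 11.17
tool_pos: [0.4974, -0.0764, 0.1842]
tool_rot: [3.137, 0.781, 1.511]
contact_force: [-6.3, 0.2, -5.1]
opening: 0.0358
```

Run:
```python
from h import *
where()
```

```text
t 11.1667 lamp local mm [ -8.7  -0.9 101.2] rot err [ 0.006 -0.     0.001] F [-6.3 -0.1 -5.1] q [ 0.05  0.55  1.77 -0.89  1.13  0.63]
```

Request:
apply_moves([
  {"offset": [0,4,0],"rotation": [-0.002,0,0]},
  {"offset": [0,3,0],"rotation": [-0.002,0,0]},
])

```text
time: 11.33
tool_pos: [0.5033, -0.077, 0.1838]
tool_rot: [3.137, 0.782, 1.51]
contact_force: [-7.6, 0.2, -5.5]
opening: 0.0359
```

Run:
```python
from h import *
where()
p=read_camera("side");save(p,"s6.png");t=read_camera("top")
im=np.hstack([cv2.resize(p["img"][130:190,190:250],None,fx=6.6,fy=6.6,interpolation=cv2.INTER_CUBIC),cv2.resize(t["img"][180:240,260:320],None,fx=6.6,fy=6.6)])
cv2.imwrite("pics/c6.png",im[:,:,::-1])
where()
```

```text
t 11.3333 lamp local mm [ -2.9  -1.1 100.8] rot err [ 0.007 -0.001  0.001] F [-7.6 -0.2 -5.5] q [ 0.05  0.56  1.75 -0.89  1.13  0.63]
t 11.4333 lamp local mm [ -2.6  -1.  100.3] rot err [0.007 0.    0.001] F [-4.1 -0.1 -9.5] q [ 0.05  0.56  1.75 -0.89  1.13  0.63]
```

View pics/c6.png

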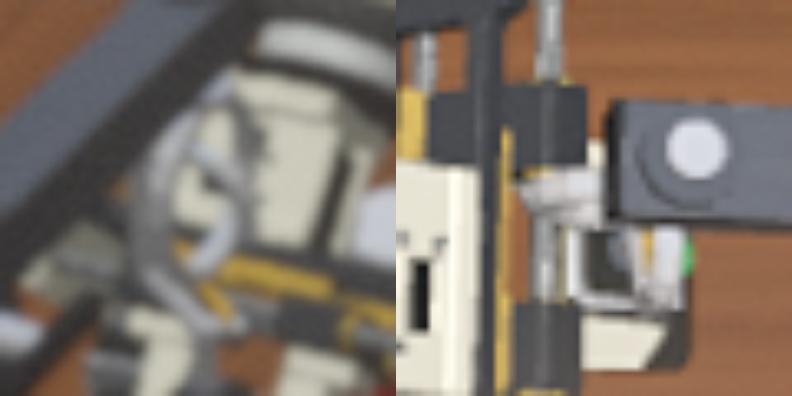

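Fx climbed from 2 N to about 7.6 N over 20 mm, as the gate should. The bar is now at about x=+2.6 in the lamp frame, past the nose (the side crop shows the ring bar inside the hook). Lowering while holding x.

Request:
apply_moves([
  {"offset": [3,1,3],"rotation": [-0.002,0,0]},
  {"offset": [3.5,0.5,3.5],"rotation": [-0.002,0,0]},
])

```text
time: 11.6
tool_pos: [0.5046, -0.0772, 0.1742]
tool_rot: [3.133, 0.781, 1.509]
contact_force: [-3.8, 1.4, -5.5]
opening: 0.0357
```

Run:
```python
from h import *
where()
```

```text
t 11.6 lamp local mm [-1.6 -1.2 91.2] rot err [ 0.004 -0.     0.002] F [-3.9  1.2 -5.5] q [ 0.05  0.57  1.76 -0.89  1.12  0.65]
```

Request:
apply_moves([
  {"offset": [3,0.5,3],"rotation": [-0.002,0,0]},
  {"offset": [3,0.5,3],"rotation": [0,0,0]},
  {"offset": [3,0.5,3],"rotation": [0,0,0]},
])

```text
time: 11.85
tool_pos: [0.5064, -0.0772, 0.1606]
tool_rot: [3.13, 0.781, 1.509]
contact_force: [-1.2, -0.3, -5.9]
opening: 0.0357
```

Run:
```python
from h import *
where()
```

```text
t 11.85 lamp local mm [ 0.3 -1.2 77.6] rot err [ 0.002 -0.     0.002] F [-1.2 -0.4 -5.9] q [ 0.05  0.6   1.76 -0.91  1.1   0.67]
```

Request:
apply_moves([
  {"offset": [2.5,0,2.5],"rotation": [0,0,0]},
  {"offset": [2,0,2],"rotation": [0,0,0]},
  {"offset": [1,0,1],"rotation": [0,0,0]},
])

```text
time: 12.1
tool_pos: [0.5084, -0.0771, 0.1516]
tool_rot: [3.128, 0.781, 1.511]
contact_force: [0.5, -0.1, -5.6]
opening: 0.0361
```

Run:
```python
from h import *
where()
p=read_camera("side");save(p,"s7.png");t=read_camera("top")
im=np.hstack([cv2.resize(p["img"][130:190,190:250],None,fx=6.6,fy=6.6,interpolation=cv2.INTER_CUBIC),cv2.resize(t["img"][180:240,260:320],None,fx=6.6,fy=6.6)])
cv2.imwrite("pics/c7.png",im[:,:,::-1])
where()
```

```text
t 12.1 lamp local mm [ 2.2 -0.9 68.6] rot err [-0.002 -0.     0.001] F [ 0.5 -0.1 -5.6] q [ 0.05  0.61  1.77 -0.92  1.08  0.69]
t 12.2 lamp local mm [ 2.1 -0.9 68.8] rot err [-0.002 -0.     0.001] F [ 0.2  0.8 -5.2] q [ 0.05  0.61  1.77 -0.92  1.08  0.69]
```

View pics/c7.png

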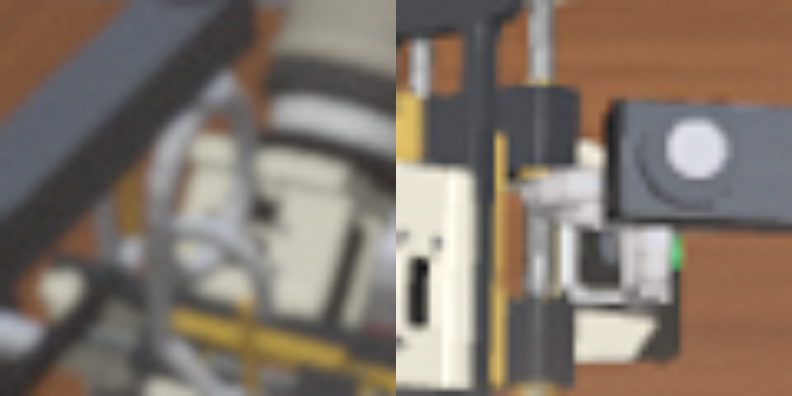

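Gate looks shut (brass upright at (250,320) in the crop), ring inside, force back to pure weight. Lowering the last few millimetres, watching Fz go to zero.

Request:
apply_moves([
  {"offset": [1.5,-1,1.5],"rotation": [0.001,0,0]},
  {"offset": [1.5,0,1.5],"rotation": [0,0,0]},
])

```text
time: 12.37
tool_pos: [0.5078, -0.0769, 0.148]
tool_rot: [3.127, 0.781, 1.51]
contact_force: [-0.7, 0.1, -5.3]
opening: 0.036
```

Run:
```python
from h import *
where()
```

```text
t 12.3667 lamp local mm [ 1.7 -0.8 65. ] rot err [-0.003 -0.     0.002] F [-0.7  0.1 -5.3] q [ 0.05  0.62  1.77 -0.92  1.08  0.7 ]
```

Request:
apply_moves([
  {"offset": [1,-1,1],"rotation": [0.002,0,0]},
  {"offset": [1,0,1],"rotation": [0.001,0,0]},
])

```text
time: 12.53
tool_pos: [0.5069, -0.077, 0.1452]
tool_rot: [3.129, 0.782, 1.509]
contact_force: [-0.8, 0.2, 3.3]
opening: 0.0356
```

Run:
```python
from h import *
where()
```

```text
t 12.5333 lamp local mm [ 0.8 -0.8 62.2] rot err [ 0.    -0.001  0.002] F [-0.8  0.1  3.3] q [ 0.05  0.62  1.77 -0.92  1.07  0.7 ]
```

Ring carries it (Fz swung from -5 to +3.3 N). Relaxing slightly, then softening the grip.

Request:
apply_moves([
  {"offset": [-0.2,0,-0.2],"rotation": [0,0,0]},
  {"offset": [0,0,0],"rotation": [0,0,0]},
  {"offset": [0,0,0],"rotation": [0,0,0]},
  {"offset": [0,0,0],"rotation": [0,0,0]},
], grip=1, grip_force=5)

```text
time: 12.87
tool_pos: [0.5071, -0.0769, 0.1456]
tool_rot: [3.128, 0.782, 1.509]
contact_force: [-1.0, -0.0, -3.9]
opening: 0.0361
```

Run:
```python
from h import *
where()
```

```text
t 12.8667 lamp local mm [ 0.9 -0.8 62.6] rot err [-0.    -0.001  0.002] F [-1.  -0.1 -3.9] q [ 0.05  0.62  1.77 -0.92  1.07  0.7 ]
```

Request:
apply_moves([
  {"offset": [0.4,-0.3,0.4],"rotation": [0,0,0]},
  {"offset": [0.2,0,0.2],"rotation": [0,0,0]},
  {"offset": [0,0,0],"rotation": [0,0,0]},
])

```text
time: 13.12
tool_pos: [0.5071, -0.0771, 0.1455]
tool_rot: [3.127, 0.783, 1.508]
contact_force: [-0.2, -0.5, -4.1]
opening: 0.0361
```

Run:
```python
from h import *
where()
```

```text
t 13.1167 lamp local mm [ 1.  -1.  62.5] rot err [-0.001 -0.002  0.003] F [-0.2 -0.5 -4.1] q [ 0.05  0.62  1.77 -0.93  1.07  0.71]
```

Request:
apply_moves([
  {"offset": [0.8,-0.5,0.8],"rotation": [0.001,0,0]},
  {"offset": [0.5,0,0.5],"rotation": [0,0,0]},
])

```text
time: 13.28
tool_pos: [0.5073, -0.0775, 0.145]
tool_rot: [3.125, 0.785, 1.507]
contact_force: [-0.8, -0.5, 2.5]
opening: 0.0359
```

Run:
```python
from h import *
where()
```

```text
t 13.2833 lamp local mm [ 1.2 -1.3 62. ] rot err [-0.002 -0.004  0.004] F [-0.8 -0.5  2.5] q [ 0.05  0.62  1.77 -0.93  1.07  0.71]
```

Request:
apply_moves([
  {"offset": [0,0,0],"rotation": [0,0,0]},
  {"offset": [0,0,0],"rotation": [0,0,0]},
  {"offset": [0,0,0],"rotation": [0,0,0]},
  {"offset": [0,0,0],"rotation": [0,0,0]},
  {"offset": [0,0,0],"rotation": [0,0,0]},
  {"offset": [0,0,0],"rotation": [0,0,0]},
], grip=0.4)

```text
time: 13.78
tool_pos: [0.5076, -0.0776, 0.1457]
tool_rot: [3.123, 0.786, 1.505]
contact_force: [-0.2, -0.1, -0.3]
opening: 0.0551
```

Run:
```python
from h import *
where()
p=read_camera("side");save(p,"s8.png");t=read_camera("top")
im=np.hstack([cv2.resize(p["img"][130:230,170:270],None,fx=4,fy=4,interpolation=cv2.INTER_CUBIC),cv2.resize(t["img"][170:270,230:330],None,fx=4,fy=4)])
cv2.imwrite("pics/c8.png",im[:,:,::-1])
```

```text
t 13.7833 lamp local mm [ 1.5 -1.5 62.7] rot err [-0.003 -0.005  0.005] F [-0.2 -0.2 -0.3] q [ 0.05  0.62  1.77 -0.93  1.07  0.71]
```

View pics/c8.png

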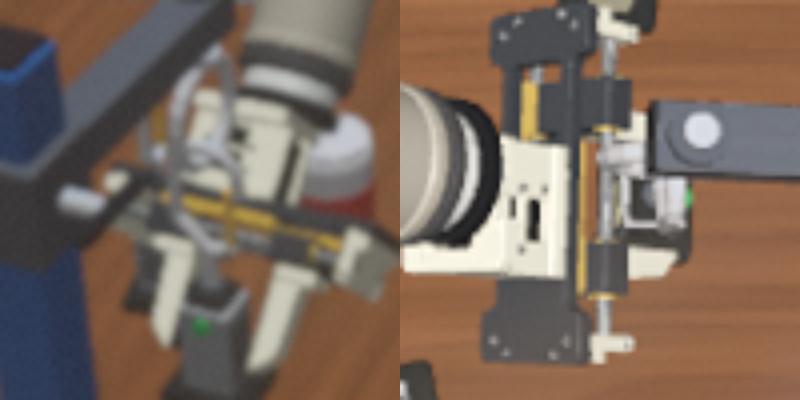

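Released: Fz ≈ 0, fingers at 55 mm, lamp hanging upright with the gate shut. Opening fully and backing out along the fingers.

Request:
apply_moves([
  {"offset": [0,0,0],"rotation": [0,0,0]},
  {"offset": [0,0,0],"rotation": [0,0,0]},
  {"offset": [0,0,0],"rotation": [0,0,0]},
  {"offset": [0,0,0],"rotation": [0,0,0]},
  {"offset": [0,0,0],"rotation": [0,0,0]},
  {"offset": [0,0,-3],"rotation": [0,0,0]},
  {"offset": [0,0,-5],"rotation": [0,0,0]},
  {"offset": [0,0,-7],"rotation": [0,0,0]},
], grip=0.05)

```text
time: 14.55
tool_pos: [0.5074, -0.067, 0.1561]
tool_rot: [3.127, 0.786, 1.506]
contact_force: [0.6, 0.5, 0.1]
opening: 0.0869
```

Run:
```python
from h import *
where()
```

```text
t 14.55 lamp local mm [ 0.7  9.1 73.1] rot err [-0.    -0.005  0.004] F [0.6 0.6 0.1] q [ 0.07  0.61  1.76 -0.91  1.1   0.69]
```

Request:
apply_moves([
  {"offset": [0,0,-10],"rotation": [0,0,0]},
  {"offset": [0,0,-10],"rotation": [0,0,0]},
  {"offset": [0,0,-14],"rotation": [0,0,0]},
  {"offset": [0,0,-16],"rotation": [0,0,0]},
  {"offset": [0,0,-18],"rotation": [0,0,0]},
  {"offset": [0,0,-20],"rotation": [0,0,0]},
  {"offset": [0,0,-20],"rotation": [0,0,0]},
  {"offset": [0,0,-20],"rotation": [0,0,0]},
  {"offset": [0,0,0],"rotation": [0,0,0]},
])

```text
time: 15.3
tool_pos: [0.5111, 0.0344, 0.2576]
tool_rot: [3.121, 0.781, 1.506]
contact_force: [0.4, -0.3, 0.3]
opening: 0.0872
```

Run:
```python
from h import *
where()
p=read_camera("side");save(p,"s9.png");t=read_camera("top");save(t,"t9.png")
im=np.hstack([cv2.resize(p["img"][110:230,170:290],None,fx=3.3,fy=3.3,interpolation=cv2.INTER_CUBIC),cv2.resize(t["img"][150:270,210:330],None,fx=3.3,fy=3.3)])
cv2.imwrite("pics/c9.png",im[:,:,::-1])
```

```text
t 15.3 lamp local mm [ -1.6 110.5 174.6] rot err [-0.006 -0.     0.004] F [ 0.4 -0.2  0.3] q [ 0.25  0.51  1.58 -0.76  1.39  0.58]
```

View pics/c9.png

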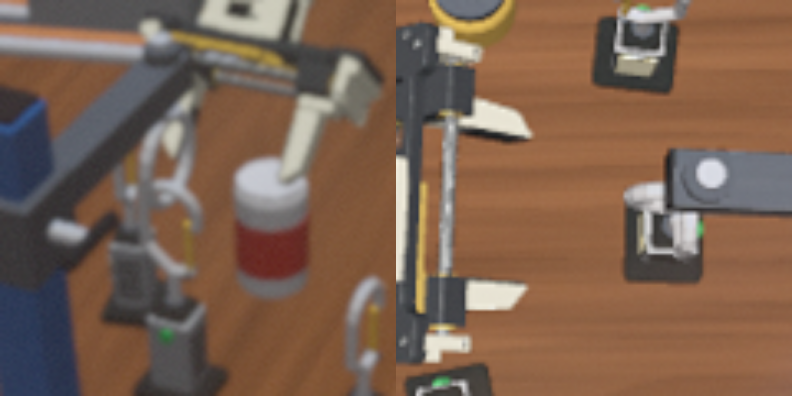

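The lamp hangs on the ring, upright, gate shut, the gripper clear of it. Backing off a little more, letting it settle, then comparing two pictures for stillness.

Request:
apply_moves([
  {"offset": [-10,0,-14],"rotation": [0,0,0]},
  {"offset": [-10,0,-14],"rotation": [0,0,0]},
  {"offset": [0,0,0],"rotation": [0,0,0]},
  {"offset": [0,0,0],"rotation": [0,0,0]},
  {"offset": [0,0,0],"rotation": [0,0,0]},
  {"offset": [0,0,0],"rotation": [0,0,0]},
  {"offset": [0,0,0],"rotation": [0,0,0]},
  {"offset": [0,0,0],"rotation": [0,0,0]},
  {"offset": [0,0,0],"rotation": [0,0,0]},
  {"offset": [0,0,0],"rotation": [0,0,0]},
])

```text
time: 16.23
tool_pos: [0.5068, 0.0345, 0.2817]
tool_rot: [-3.134, 0.786, 1.521]
contact_force: [0.0, 0.3, 0.9]
opening: 0.0871
```

Run:
```python
from h import *
def d(a,b,r):return np.abs(a["img"][r].astype(int)-b["img"][r]).mean().round(2)
A=[];
for i in range(4):
    A.append(read_camera("side"));A.append(read_camera("top"))
print("side",[d(A[0],A[2*i],np.s_[160:235,205:240]) for i in(1,2,3)],"top",[d(A[1],A[2*i+1],np.s_[200:240,275:310]) for i in(1,2,3)])
p=A[-2];t=A[-1];save(p,"s10.png")
for c in(p,t):
  for q in("lamp","hook_seat","tin","jar","wrench"):
    for r in tip_of(q,c):
        l=np.array(r["location"])
        if q in("tin","jar","wrench") or np.hypot(l[0]-RX,l[1]-RY)<.06:print(q,np.round(l,3),round(r["score"],2))
where()
```

```text
side [np.float64(1.35), np.float64(1.34), np.float64(1.31)] top [np.float64(1.06), np.float64(1.05), np.float64(1.05)]
lamp [ 0.505 -0.113  0.064] 0.87
hook_seat [ 0.508 -0.119  0.249] 0.71
tin [0.489 0.127 0.002] 0.76
wrench [ 0.325 -0.196 -0.003] 0.79
lamp [ 0.506 -0.115  0.062] 0.68
hook_seat [ 0.506 -0.113  0.25 ] 0.77
tin [ 0.487  0.126 -0.004] 0.6
jar [ 0.697  0.023 -0.004] 0.6
wrench [ 0.331 -0.196  0.   ] 0.68
t 17.1333 lamp local mm [ -5.9 110.5 199.1] rot err [ 0.011 -0.005 -0.006] F [ 0.3  0.3 -1. ] q [ 0.25  0.48  1.55 -0.74  1.45  0.53]
```

View pics/s10.png

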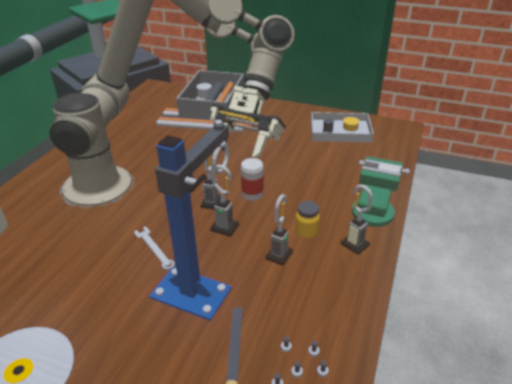

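Only camera noise between frames, so the lamp is still. It hangs at (0.505,-0.114), underside 0.063, upright, and the tin, jar and wrench have not moved.

```bash
python3 -c "
from cell import hand_in
print(hand_in())"
```

```text
the job is handed in; nothing more can be done
None
```

The lamp farthest to the robot's left now hangs from the eye ring, upright and still, and the job is handed in at about 17 s of the 67 s allowed.

**What I did:** I gripped it at 45° from its +y side and pushed the hook onto the ring along +x. Resistance from the gate built up to about 7.6 N. I then lowered it until the ring took the weight, opened the fingers and backed out.

**Last checks:**
- **Lamp:** it hangs at (0.505, -0.114), in line with the ring, with its underside at 0.063 m. Pictures taken over about 0.4 s differ only by camera noise.
- **Gate:** it looks shut in the close-up taken after the hand backed off, with the ring inside the hook. I judged this by eye; there is no sensor for it.
- **Hand:** it touches nothing, with the force reading at about 1 N or less.
- **Tin, jar and wrench:** all are within measuring error of where they started. In the last pictures the jar was picked up only by the top camera.

**One small disagreement:** the ring took the weight about 2 mm lower than my picture estimate of its height (0.252 m) predicted, so I set the final height by feel. No check failed.

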